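# Clamp the pages in the open lever-arch file

### The arm

A 7-joint arm with a two-finger parallel gripper is mounted at the origin on the work surface. World frame = base frame: x ahead of the robot, y to its left, z up, the work surface at z = 0. Lengths are in m, angles in degrees, forces in N, time in s.
With the tool pointing down it reaches from about 0.35 to 0.9 m from the base axis. Payload 7.2 kg.
Tool frame: the origin (TCP) lies on the centre line of the jaws, within the pads' length; the fingertips stand 19 mm ahead of it and the grasp point (between the pads) is the TCP; z points along the fingers, y is the line along which they close (so a half turn about z gives the same grasp; the last joint's range is limited). The gripper opens to 88 mm and grips with 3 to 60 N. Pads are 20 mm wide; open, the fingers measure 115 mm over their backs; the gripper's body (75 mm by 178 mm) begins 61 mm behind the grasp point.
Start: joints at [67.655, 23.554, -0.728, 91.456, 0.321, 64.991, -4.71], TCP at [0.198, -0.593, 0.242] pointing down, gripper open.
Joint ranges: [-169.25, 169.25], [-16.82, 113.86], [-84.01, 82.57], [7.8, 145.47], [-59.2, 239.2], [7.22, 106.19], [-163.78, 163.78]. Speed limits (degrees/s): [136.94, 136.94, 172.46, 172.46, 180, 180, 180].

### API

Orientations are given as a 3x3 rotation matrix whose columns are the frame's x, y, z axes.
In Python, from plant import sensors, eyes, workorder gives the robot as it stands.
- The arm moves only by the tool play_rows, never from a script. Its argument "motion" is a list of rows, each a list of 2 entries, a list of its own where there are three numbers: the shift along the tool's x, y, z in mm, then the turn about the tool's z in rad. A call has 1 to 12 rows; each row shifts and turns the commanded pose from where the row before left it, along the tool's axes as they then stand; what a row does not reach is not made up. A row lasts 1/12 s, in which the tool goes at most 41.7 mm and 7.16 degrees, less where a joint would pass 70% of its speed; a pose out of reach is approached as far as the arm can. A call with a gripper value outside its range is refused whole. "hand" is the opening, from 0 (shut) to 1 (fully open), set as the call begins (left out, the last holds). The fingers move at their own pace and stop on an object; "force" is the grip in N (left out, the last holds). Time passes only in rows, so rows that do not move let the fingers close. It gives the time, the measured TCP pose, the force, the opening and the grip force at its end, in the units of the state.
- sensors.sense(): the state, without advancing time (a new reading comes with each control period).
- eyes.get_image(name): name is "scene" or "top"; returns a dict with "color" (384x512x3 uint8, blue, green, red), "vfov" (degrees; the focal length in pixels is half the picture's height over the tangent of half this angle, whatever the lens; pixels are square), "cx", "cy" (the principal point, pixels), "view" (4x4, takes a point from world to camera coordinates). Camera axes: x right, y up, looking along -z (the intrinsics and any distortion apply to the point x, -y, -z); pixel columns grow to the right and rows downward; lengths in m; the calibration is good to about 2 mm. A picture is of the moment at which its call begins. There is no depth.
- workorder.finish_job(): hands the job in; it is judged then, once.
The state is a dict: "time_s": time; "q": joint angles; "qvel": joint speeds; "joint_torque": joint torques, N m; "eef_pos": TCP position; "orientation": TCP orientation; "force": force on the tool from outside, world axes, zero at the start; "moment": the same for the moment, N m; "grip_width": opening from 0.0 (shut) to 1.0 (fully open); "grip_force": force on a finger pad.
Only numpy, scipy, OpenCV 4.12 (cv2) and the standard library are available. Lean on these libraries where they do the work, as an engineer would, in place of code of your own. Each camera call takes 0.05 s, during which the arm holds its last target. There are 200 camera calls.

### The job

Put the loose compressor bar back on the open lever-arch file: thread its two holes over the two upright posts and push it down, without ramming it, until it lies flat and flush on the pile of pages at both posts, then let go of it. Leave the other things on the desk where they are.

Things in the scene. Friction and masses are not known exactly. Their poses are not given: they have to be found in the camera images.
- bar: Compressor bar, loose on the desk: flat steel strip 126 x 24 x 5 mm (x, y, z) with a black plastic grip block, a low black clip housing at each end and two through holes. About 0.12 kg. Origin: centre of the underside; x along the strip, z up. Turned end for end it is the same.
- bar_grip (a point): Middle of the top of the bar's grip block, 24 mm above the bar's underside. The block is 44 mm along x and 24 mm wide (y), its sides flush with the strip's edges.
- bar_hole0 (a point): Mouth, on the underside, of the bar's 7.4 mm through hole at x = -40 mm; its twin is at x = +40 mm (both y = 0). Outside each hole a housing (18 mm wide, x = 49 to 61 mm, top at 18 mm) holds a sprung ball, 11 mm above the underside, that rubs on the post: with both posts through, sliding the bar takes about 5 to 9 N in all; its own weight does not bring it down.
- file: Open A5 lever-arch file, fixed, its 3 mm covers flat on the desk: 215 mm along the spine (x), from y = -150 to y = +314 mm. Origin: on the desk where the middle between its two posts is meant to be; x along the spine and the line of the posts, +y from the posts to the spine and front cover, z up.
- file_posts (a point): Point 63 mm above the file's origin, level with the square-cut tops of its two steel posts (6 mm thick, 80 mm apart along the file's x). The post mechanism sits in slots in the cover: its posts stand square and on y = 0, but both together anywhere up to 8 mm off this point either way along x, held stiffly (40 N): find them by eye or by touch.
- file_lever (a point): End of the file's raised lever, at x = 66, y = 96, z = 75 mm in the file's frame; its foot is at y = 44 mm. The two opened arches stand at the posts' x, y = 42 to 90 mm, up to 76 mm high. Lever and arches leave the space over y = -150 to +40 mm free.
- papers: Pile of punched A5 pages lying in the file round the posts, firm and fixed, 210 mm (x) x 148 mm, from y = -136 to y = +12 mm. Its thickness differs each time: the top lies 13 to 33 mm above the desk. Origin: on the top face, above the file's origin; axes as the file's.
- notes: Block of sticky notes 76 x 76 x 22 mm, origin under its centre (bystander)
- stapler: Stapler 140 x 36 x 56 mm, long along x, origin under its centre (bystander)
- mouse: Computer mouse 105 x 60 x 34 mm, long along x, origin under its centre (bystander)
- calculator: Pocket calculator 118 x 74 x 14 mm on the file's front cover, long along x, origin under its centre (bystander)
- eraser: White eraser 42 x 20 x 13 mm on the pages, origin under its centre (bystander)
- penpot: Pen pot, 76 mm across and 100 mm high, pens standing up to 175 mm high, origin under its centre (bystander)
- spectacles: Open spectacles standing on rims and temple ends, 124 mm wide (y), 130 mm deep, 45 mm high; origin on the desk under the bridge, temples towards -x (bystander)
- jar: Amber jar with steel cap, 68 mm across, 85 mm high, origin under its centre (bystander)

How it is judged:
By the outcome, as a careful person would: the job done as asked, in the order asked, and still so for the second after the job is handed in, with the robot touching nothing.
It also fails if it takes over 58 s, if anything falls off the work surface, if the arm or the gripper's body presses on something with over 40 N, if the wrist force passes 120 N, or if a joint passes its speed limit or range.

## Working session

There is one attempt and no reset: what is moved stays moved. The work goes in short steps, Python scripts to look and compute and a tool call to move; the robot and the scene stay as the last step left them, time stands still between calls to the robot, and variables do not carry over. Pictures are saved under pics/ and viewed, at most 12 in all, crops included, and the job is handed in when it is done.

Besides the shell and the picture viewer there is one more tool, called after ">>>" as a command line: name --argument value ..., lists and objects as JSON in quotes. play_rows: Moves the arm, as the interface text tells. Its arguments: {"type":"object","properties":{"motion":{"type":"array"},"hand":{"type":"number"},"force":{"type":"number"}},"required":["motion"]}

```bash
ls; mkdir -p pics
cat > h.py <<'E'
import numpy as np, cv2
from plant import sensors, eyes, workorder
def grab(n, fn=None):
    d=eyes.get_image(n)
    if fn: cv2.imwrite('pics/'+fn,d['color'])
    return d
def foc(d): return d['color'].shape[0]/2/np.tan(np.radians(d['vfov'])/2)
def ray(d,u,v):
    V=np.array(d['view']);R=V[:3,:3];c=-R.T@V[:3,3]
    f=foc(d);p=np.array([(u-d['cx'])/f,-(v-d['cy'])/f,-1.])
    r=R.T@p;return c,r/np.linalg.norm(r)
def onz(d,u,v,z):
    c,r=ray(d,u,v);return c+r*(z-c[2])/r[2]
def proj(d,P):
    V=np.array(d['view']);p=V[:3,:3]@np.array(P)+V[:3,3];f=foc(d)
    return np.array([d['cx']+f*p[0]/-p[2],d['cy']+f*p[1]/p[2]])
def tri(d1,a,d2,b):
    c1,r1=ray(d1,*a);c2,r2=ray(d2,*b)
    s=np.linalg.lstsq(np.stack([r1,-r2],1),c2-c1,rcond=None)[0]
    p,q=c1+s[0]*r1,c2+s[1]*r2
    return (p+q)/2,np.linalg.norm(p-q)
E
python3 - <<'E'
from h import *
for n in('scene','top'):
    d=grab(n,n+'0.png'); print(n,{k:d[k] for k in d if k!='color'})
s=sensors.sense();print(s)
E
```

```text
pics
scene {'vfov': 55.9123697232822, 'cx': 253.8313084283623, 'cy': 194.8789350737951, 'view': array([[-0.63939631,  0.76887449,  0.00209126,  0.34220921],
       [-0.58784133, -0.49059861,  0.64323836,  0.31929846],
       [ 0.49559553,  0.4100549 ,  0.76566314, -1.49273227],
       [ 0.        ,  0.        ,  0.        ,  1.        ]])}
top {'vfov': 57.055140565169104, 'cx': 259.7925527275682, 'cy': 185.04645945669316, 'view': array([[ 0.00460753, -0.99998591, -0.00263681,  0.01318238],
       [ 0.98867993,  0.00415996,  0.14998233, -0.5866864 ],
       [-0.14996924, -0.00329801,  0.98868516, -1.13833036],
       [ 0.        ,  0.        ,  0.        ,  1.        ]])}
{'time_s': 0.1, 'q': array([67.65288203, 23.59476048, -0.72857582, 91.4975896 ,  0.32185733,
       64.98966225, -4.70927996]), 'qvel': array([ 0.01215511, -0.07694257, -0.00307541, -0.06427025,  0.03647729,
        0.0191406 , -0.06026409]), 'joint_torque': array([ 3.83144521e-03, -5.89096642e+01,  6.44365344e-01, -2.91707486e+01,
       -5.38215484e-02,  1.44790270e-02,  7.87104977e-05]), 'eef_pos': array([ 0.19752348, -0.59253331,  0.24091234]), 'orientation': array([[ 9.48644377e-01,  3.16344032e-01, -5.46630240e-04],
       [ 3.16344484e-01, -9.48643515e-01,  1.28416489e-03],
       [-1.12319335e-04, -1.39113926e-03, -9.99999026e-01]]), 'force': array([-0.38196055,  0.04431984, -0.65230503]), 'moment': array([ 0.00626992, -0.02150884,  0.00382307]), 'grip_force': 0.0, 'grip_width': 1.002833199485138}
```

View pics/scene0.png

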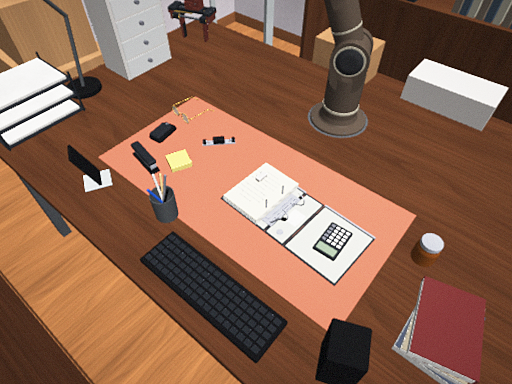

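View pics/top0.png

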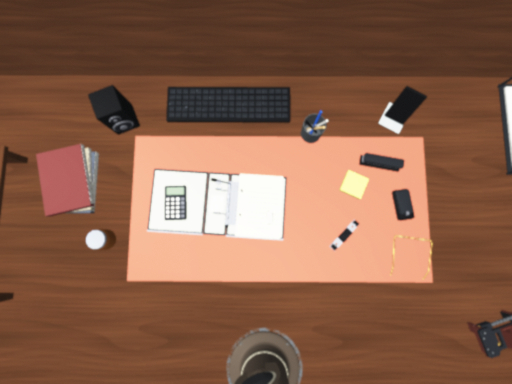

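The scene view shows the bar at about (219,140) and the posts near (265,205) and (282,190). The top view shows the bar at about (345,235) and the file at u 150–285, v 170–240. I'll zoom in on both.

Run:
```python
from h import *
a=cv2.imread('pics/scene0.png')[155:235,215:325];b=cv2.imread('pics/top0.png')[160:245,195:295]
c=cv2.imread('pics/top0.png')[215:255,325:365];e=cv2.imread('pics/scene0.png')[125:155,195:245]
z=lambda i,w,h:cv2.resize(i,(w,h),interpolation=cv2.INTER_CUBIC)
o=np.zeros((600,800,3),np.uint8)
o[:320,:440]=z(a,440,320);o[:306,440:790]=z(b,350,306)[:, :350]
o[325:575,:250]=z(c,250,250);o[325:565,300:700]=z(e,400,240)
cv2.imwrite('pics/z0.png',o)
d=grab('top');s=grab('scene')
# file outline & mat corners: white/bright mask
hsv=cv2.cvtColor(d['color'],cv2.COLOR_BGR2HSV)
# bar: non-orange within the box
box=np.zeros(hsv.shape[:2],bool);box[216:254,326:364]=1
m=((hsv[...,1]<110)|(hsv[...,2]<90))&box
v,u=np.nonzero(m);r=cv2.minAreaRect(np.stack([u,v],1).astype(np.float32));print('bar top',r,m.sum())
bp=cv2.boxPoints(r)
print([onz(d,*p,0.01).round(4) for p in bp]);print('c',onz(d,*r[0],0.01),onz(d,u.mean(),v.mean(),.01))
fm=((hsv[...,1]<120))&(np.arange(384)[:,None]>160)&(np.arange(384)[:,None]<250)&(np.arange(512)[None]>140)&(np.arange(512)[None]<300)
v,u=np.nonzero(fm);r=cv2.minAreaRect(np.stack([u,v],1).astype(np.float32));print('file',r)
print([onz(d,*p,0.003).round(4) for p in cv2.boxPoints(r)])
```

```text
bar top ((344.5, 234.5), (37.0, 37.0), 90.0) 1366
[array([ 0.4863, -0.2097,  0.01  ]), array([ 0.4869, -0.3353,  0.01  ]), array([ 0.3633, -0.3305,  0.01  ]), array([ 0.3627, -0.2068,  0.01  ])]
c [ 0.42433741 -0.27056194  0.01      ] [ 0.42338253 -0.26919264  0.01      ]
file ((220.0, 205.0), (88.0, 158.0), 90.0)
[array([0.6764, 0.4327, 0.003 ]), array([ 0.6786, -0.121 ,  0.003 ]), array([ 0.3753, -0.1173,  0.003 ]), array([0.3728, 0.416 , 0.003 ])]
```

View pics/z0.png

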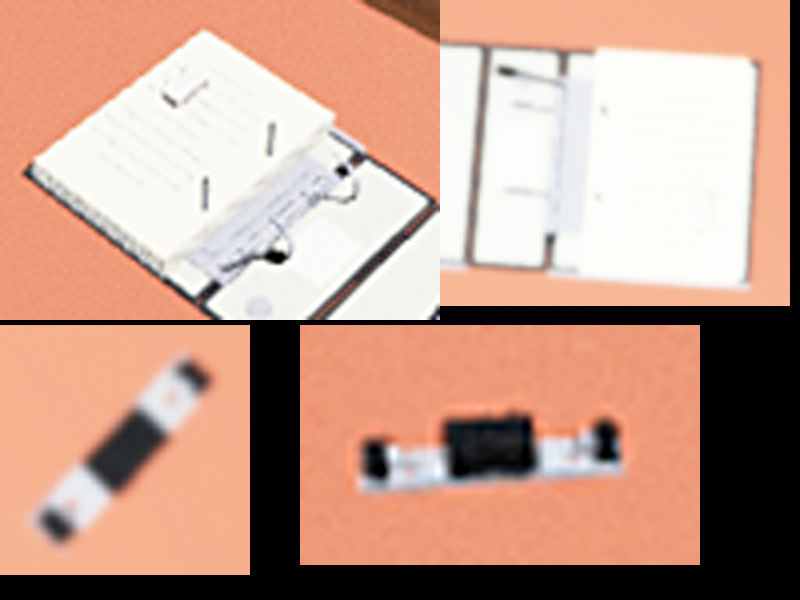

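Run:
```python
from h import *
d=grab('top');s=grab('scene')
for n,e in(('top',d),('scene',s)):
    V=np.array(e['view']);print(n,'cam',-V[:3,:3].T@V[:3,3],foc(e))
def mask(e):
    h=cv2.cvtColor(e['color'],cv2.COLOR_BGR2HSV);g=e['color'].astype(int)
    return ((g[...,2]-g[...,0])<60).astype(np.uint8)
def comp(m,pt):
    n,l,st,ce=cv2.connectedComponentsWithStats(cv2.morphologyEx(m,cv2.MORPH_CLOSE,np.ones((3,3))))
    x,y=pt;w=l[y-3:y+4,x-3:x+4];k=np.bincount(w[w>0]).argmax();return (l==k).astype(np.uint8)
def subedge(e,m):pass
mt,ms=mask(d),mask(s)
b=comp(mt,(345,235));v,u=np.nonzero(b);r=cv2.minAreaRect(np.stack([u,v],1).astype(np.float32));print('bar',r,b.sum())
P=np.array([onz(d,a,c,.007)[:2] for a,c in zip(u,v)]);c=P.mean(0);w,W=np.linalg.eigh(np.cov(P.T));print('bar ctr z7',c,'dir',np.degrees(np.arctan2(*W[::-1,1])),'len~',np.sqrt(12*w))
# black grip block + housings in top, weighted centroid of darkness
g=cv2.cvtColor(d['color'],cv2.COLOR_BGR2GRAY).astype(float)
bb=comp((g<110).astype(np.uint8)*b,(345,235));v,u=np.nonzero(bb);print('block px',u.mean(),v.mean(),'z24',onz(d,u.mean(),v.mean(),.022),bb.sum())
b2=comp(ms,(219,140));v,u=np.nonzero(b2);print('bar scene px',u.mean(),v.mean(),onz(s,u.mean(),v.mean(),.012),b2.sum())
# file in top
f=comp(mt,(180,185));v,u=np.nonzero(f);print('file bbox',u.min(),u.max(),v.min(),v.max(),f.sum())
def line(pts,z):
    Q=np.array([onz(d,*p,z)[:2] for p in pts],np.float32);l=cv2.fitLine(Q,cv2.DIST_HUBER,0,1e-3,1e-3).ravel();return Q.mean(0),np.degrees(np.arctan2(l[1],l[0]))
cols=range(158,204)
print('top edge cover',line([(x,np.nonzero(f[:,x])[0].min()-.5) for x in cols],.003),'bottom',line([(x,np.nonzero(f[:,x])[0].max()+.5) for x in cols],.003))
rows=range(178,230)
print('left',line([(np.nonzero(f[y])[0].min()-.5,y) for y in rows],.003),'right',line([(np.nonzero(f[y])[0].max()+.5,y) for y in rows],.003))
# post dots: dark local minima
for e,n,pts in((d,'top',[(241.6,190.6),(240.1,214.4)]),(s,'scene',[(283,189),(266.5,203)])):
    g=cv2.cvtColor(e['color'],cv2.COLOR_BGR2GRAY)
    for p in pts:
        x,y=int(round(p[0])),int(round(p[1]));h=4 if n=='top' else 8
        print(n,x-4,y-h);print(g[y-h:y+h+1,x-4:x+5])
```

```text
top cam [0.40926979 0.01186856 1.21347768] 353.2145862409022
scene cam [1.14629558 0.50563364 0.93682941] 361.76660962468776
bar ((343.82476806640625, 235.21739196777344), (8.010200500488281, 36.11015319824219), 43.2642936706543) 275
bar ctr z7 [ 0.4224204  -0.26880113] dir 136.22888225703545 len~ [0.02548657 0.12301704]
block px 344.6904761904762 234.78571428571428 z24 [ 0.42324526 -0.26835167  0.022     ] 84
bar scene px 218.26760563380282 141.0093896713615 [ 0.42823311 -0.2654551   0.012     ] 213
file bbox 147 285 169 240 8524
top edge cover (array([0.6440725, 0.2929454], dtype=float32), np.float32(86.28223)) bottom (array([0.42494997, 0.28454792], dtype=float32), np.float32(87.130196))
left (array([0.5273832, 0.3934749], dtype=float32), np.float32(-3.5360124)) right (array([ 0.5293962 , -0.06962495], dtype=float32), np.float32(-3.1107364))
top 238 187
[[244 251 253 253 253 253 253 253 253]
 [246 251 252 250 251 253 253 253 253]
 [246 251 248 238 244 251 253 253 253]
 [247 251 244 222 231 249 253 253 253]
 [249 252 248 235 234 249 253 253 253]
 [249 252 252 248 247 252 253 253 25
[... 1140 characters left out ...]
 241 232 233 226 220]]
scene 262 195
[[250 244 243 246 249 249 249 248 249]
 [249 250 249 247 248 249 249 248 249]
 [249 250 250 250 251 250 249 249 249]
 [242 248 251 254 253 252 251 249 249]
 [237 241 253 238 176 239 251 250 248]
 [247 247 255 203 117 231 252 250 249]
 [250 251 255 207 151 227 251 250 249]
 [249 251 255 207 142 224 249 251 249]
 [249 250 255 207 142 241 253 250 248]
 [249 251 255 209 155 250 253 250 249]
 [249 250 255 215 146 249 253 248 250]
 [250 250 254 194 135 247 253 250 251]
 [249 250 254 216 194 249 251 251 245]
 [249 250 251 248 245 252 252 246 241]
 [248 249 249 251 251 249 245 244 243]
 [248 249 249 251 246 242 238 235 236]
 [249 250 251 247 236 231 232 223 223]]
```

```bash
cat > m.py <<'E'
from h import *
d=grab('top');s=grab('scene')
g=lambda e:253.-cv2.cvtColor(e['color'],cv2.COLOR_BGR2GRAY)
def cen(e,x0,x1,y0,y1,t=6):
    G=g(e)[y0:y1,x0:x1];G=np.where(G>t,G,0);Y,X=np.mgrid[y0:y1,x0:x1];return (G*X).sum()/G.sum(),(G*Y).sum()/G.sum()
a=cen(d,240,245,187,194);b=cen(d,238,243,211,218)
print('top px',a,b)
A=[onz(d,*p,.045)[:2] for p in(a,b)];print('top z45',A,'len',np.linalg.norm(A[0]-A[1]))
St=[(282.5,184.6),(265.75,198.7)];Sb=[(281.95,193.6),(265.65,207.6)]
T=[onz(s,*p,.063) for p in St];print('scene tops',T,np.linalg.norm(T[0]-T[1]))
for z in(.013,.02,.025,.03,.033):print(z,[(proj(s,(*t[:2],z))-b).round(2) for t,b in zip(T,Sb)])
for z in(.063,.03):print(z,[proj(d,(*t[:2],z)) for t in T])
E
python3 m.py
python3 - <<'E'
from h import *
d=grab('top');s=grab('scene')
# bar in scene: black grip block top face centroid -> approx; housings
g=cv2.cvtColor(s['color'],cv2.COLOR_BGR2GRAY)
m=(g<90).astype(np.uint8);m[:125]=0;m[155:]=0;m[:,:195]=0;m[:,245:]=0
n,l,st,ce=cv2.connectedComponentsWithStats(m);print(st,ce)
C=np.array([.4225,-.2685]);th=np.radians(136.2);ax=np.array([np.cos(th),np.sin(th)])
print('block exp',proj(s,(*C,.012)),'h',[proj(s,(*(C+k*ax*.055),.010)) for k in(1,-1)])
E
```

```text
top px (np.float64(241.33064516129033), np.float64(190.11290322580646)) (np.float64(239.5609756097561), np.float64(214.14634146341464))
top z45 [array([0.56914042, 0.07733483]), array([0.48894989, 0.08218675])] len 0.08033717936801471
scene tops [array([0.48793903, 0.08105258, 0.063     ]), array([0.56880364, 0.07624484, 0.063     ])] 0.08100740756860256
0.013 [array([-0.39,  0.96]), array([-0.32,  0.92])]
0.02 [array([-0.26, -0.4 ]), array([-0.26, -0.41])]
0.025 [array([-0.17, -1.37]), array([-0.22, -1.38])]
0.03 [array([-0.08, -2.35]), array([-0.18, -2.34])]
0.033 [array([-0.02, -2.95]), array([-0.16, -2.93])]
0.063 [array([239.57750266, 214.07978801]), array([241.36346946, 189.47247417])]
0.03 [array([240.16144295, 214.75734347]), array([241.89269444, 190.81543823])]
[[     0      0    512    384 196505]
 [   213    136     12      8     79]
 [   232    137      3      5     12]
 [   203    139      3      5     12]] [[255.51941681 191.52704002]
 [218.49367089 139.81012658]
 [232.75       139.08333333]
 [203.91666667 141.41666667]]
block exp [218.71885402 139.89737836] h [array([233.08443144, 139.24077232]), array([204.34441653, 141.35337383])]
```

>>> play_rows --motion '[[[26.3,-19.7,0],0],[[26.3,-19.7,0],0],[[26.3,-19.7,0],0],[[26.3,-19.7,0],0],[[26.3,-19.7,0],0],[[26.3,-19.7,0],0],[[26.3,-19.7,0],0],[[26.3,-19.7,0],0],[[26.3,-19.7,0],0],[[26.3,-19.7,0],0],[[26.3,-19.7,0],0],[[26.3,-19.7,0],0]]' --hand 1 --force 30

```text
time_s: 1.5
eef_pos: [0.423, -0.2675, 0.242]
orientation: [[0.949, 0.316, 0.001], [0.316, -0.949, -0.0], [0.0, 0.001, -1.0]]
force: [0.6, -0.5, 0.6]
grip_width: 1.0
grip_force: 0.0
```

>>> play_rows --motion '[[[0,0,10],0.0987],[[0,0,10],0.0987],[[0,0,10],0.0987],[[0,0,10],0.0987],[[0,0,10],0.0987],[[0,0,10],0.0987],[[0,0,10],0.0987],[[0,0,10],0.0987],[[0,0,10],0.0987],[[0,0,10],0.0987],[[0,0,10],0.0987],[[0,0,0],0]]'

```text
time_s: 2.5
eef_pos: [0.4214, -0.2683, 0.1302]
orientation: [[0.719, -0.695, -0.002], [-0.695, -0.719, 0.001], [-0.002, 0.001, -1.0]]
force: [-0.2, -0.6, 0.8]
grip_width: 0.999
grip_force: 0.0
```

```bash
cat >> h.py <<'E'
def delta(x,y,z,head):
    s=sensors.sense();R=s['orientation'];p=s['eef_pos'];h=np.degrees(np.arctan2(R[1,0],R[0,0]))
    print('t',s['time_s'],'p',p.round(4),'head',h.round(2),'F',s['force'].round(2),'M',s['moment'].round(3),'w',s['grip_width'],s['grip_force'],'tilt',R[:2,2].round(4))
    print('tool mm',(R.T@(np.array([x,y,z])-p)*1000).round(2),'turn',np.radians((h-head+180)%360-180).round(4))
E
python3 - <<'E'
from h import *
delta(.4225,-.2685,.022,-43.8)
E
```

```text
t 2.5 p [ 0.4214 -0.2683  0.1302] head -44.01 F [-0.24 -0.62  0.83] M [ 0.083 -0.002  0.014] w 0.9987474531051188 0.0 tilt [-0.0023  0.0011]
tool mm [  1.15  -0.73 108.16] turn -0.0037
```

>>> play_rows --motion '[[[1,-0.5,10],0],[[0,0,10],0],[[0,0,10],0],[[0,0,10],0],[[0,0,10],0],[[0,0,10],0],[[0,0,10],0],[[0,0,10],0],[[0,0,10],0],[[0,0,10],0],[[0,0,6],0],[[0,0,0],0]]'

```text
time_s: 3.5
eef_pos: [0.4226, -0.2687, 0.0241]
orientation: [[0.722, -0.692, -0.002], [-0.692, -0.722, 0.001], [-0.002, 0.001, -1.0]]
force: [0.1, 0.1, -0.1]
grip_width: 1.0
grip_force: 0.0
```

Run:
```python
from h import *
delta(.4225,-.2685,.022,-43.8)
s=grab('scene')['color'][95:165,180:260];t=grab('top')['color'][200:270,310:390]
cv2.imwrite('pics/g1.png',np.hstack([cv2.resize(i,(400,350),interpolation=2) for i in(s,t)]))
```

```text
t 3.5 p [ 0.4226 -0.2687  0.0241] head -43.76 F [ 0.09  0.06 -0.11] M [ 0.07  -0.037  0.017] w 0.9999202198830089 0.0 tilt [-0.002  0.001]
tool mm [-0.24 -0.11  2.14] turn 0.0007
```

View pics/g1.png

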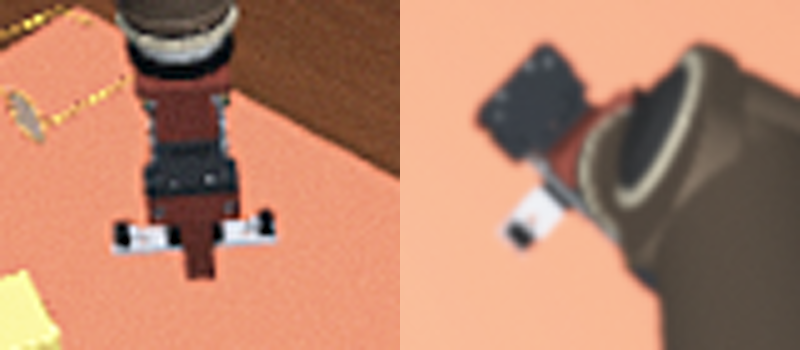

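The finger straddles the bar's block: it sits at crop x 200, between the strip ends at 115 and 275. I'll close and lift.

>>> play_rows --motion '[[[0,0,1],0],[[0,0,0],0],[[0,0,0],0],[[0,0,0],0],[[0,0,0],0],[[0,0,0],0],[[0,0,0],0],[[0,0,0],0],[[0,0,0],0],[[0,0,0],0],[[0,0,0],0],[[0,0,0],0]]' --hand 0.1 --force 40

```text
time_s: 4.6
eef_pos: [0.4234, -0.2692, 0.0246]
orientation: [[0.722, -0.692, -0.0], [-0.692, -0.722, -0.0], [-0.0, 0.0, -1.0]]
force: [-0.2, -0.1, 0.3]
grip_width: 0.269
grip_force: 40.0
```

>>> play_rows --motion '[[[0,0,-5],0],[[0,0,-12],0],[[0,0,-12],0],[[0,0,-12],0],[[0,0,-12],0],[[0,0,-12],0],[[0,0,-12],0],[[0,0,-12],0],[[0,0,-12],0],[[0,0,-12],0],[[0,0,-5],0],[[0,0,0],0]]'

```text
time_s: 5.6
eef_pos: [0.4239, -0.2695, 0.1439]
orientation: [[0.722, -0.692, 0.002], [-0.692, -0.722, -0.001], [0.002, -0.001, -1.0]]
force: [0.4, -0.2, -1.3]
grip_width: 0.273
grip_force: 40.0
```

Run:
```python
from h import *
delta(.5288,.0793,.142,-3.4)
t=grab('top')['color'][190:290,300:420];s=grab('scene')['color'][70:150,170:270]
cv2.imwrite('pics/g2.png',np.hstack([cv2.resize(i,(400,333),interpolation=2) for i in(s,t)]))
```

```text
t 5.6 p [ 0.4239 -0.2695  0.1439] head -43.77 F [ 0.37 -0.21 -1.31] M [ 0.085 -0.04  -0.031] w 0.27278540500969906 39.998849630355835 tilt [ 0.002  -0.0011]
tool mm [-165.54 -324.42    1.72] turn -0.7046
```

View pics/g2.png

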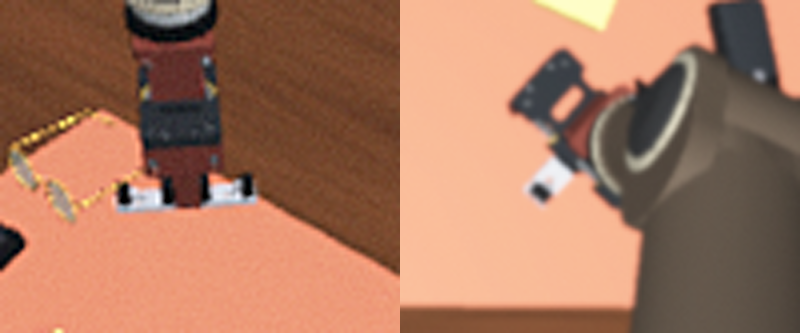

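>>> play_rows --motion '[[[0,0,0],-0.064],[[0,0,0],-0.064],[[0,0,0],-0.064],[[0,0,0],-0.064],[[0,0,0],-0.064],[[0,0,0],-0.064],[[0,0,0],-0.064],[[0,0,0],-0.064],[[0,0,0],-0.064],[[0,0,0],-0.064],[[0,0,0],-0.0646],[[0,0,0],0]]'

```text
time_s: 6.7
eef_pos: [0.4229, -0.2689, 0.1417]
orientation: [[0.998, -0.056, -0.001], [-0.056, -0.998, 0.001], [-0.001, -0.001, -1.0]]
force: [-0.1, -1.1, -1.2]
grip_width: 0.268
grip_force: 40.0
```

>>> play_rows --motion '[[[5,-20,0],0],[[7,-31,0],0],[[7,-31,0],0],[[7,-31,0],0],[[7,-31,0],0],[[8,-31,0],0],[[8,-31,0],0],[[8,-31,0],0],[[8,-31,0],0],[[8,-31,0],0],[[7,-31,0],0],[[4,-24,0],0]]'

```text
time_s: 7.7
eef_pos: [0.5284, 0.0821, 0.142]
orientation: [[0.998, -0.06, -0.001], [-0.06, -0.998, 0.001], [-0.001, -0.001, -1.0]]
force: [0.7, -0.5, -1.2]
grip_width: 0.273
grip_force: 40.0
```

>>> play_rows --motion '[[[0,0,5],0],[[0,0,10],0],[[0,0,10],0],[[0,0,5],0],[[0,0,0],0],[[0,0,0],0],[[0,0,0],0],[[0,0,0],0]]'

```text
time_s: 8.37
eef_pos: [0.5285, 0.0788, 0.1131]
orientation: [[0.998, -0.06, 0.001], [-0.06, -0.998, 0.0], [0.001, -0.0, -1.0]]
force: [0.5, 0.0, -0.2]
grip_width: 0.269
grip_force: 40.0
```

Run:
```python
from h import *
for i in range(3): delta(.5288,.0793,.110,-3.4);grab('scene')
s=grab('scene','s3.png')['color'][130:220,215:315];t=grab('top','t3.png')['color'][170:245,190:290]
cv2.imwrite('pics/g3.png',np.hstack([cv2.resize(i,(400,360),interpolation=2) for i in(s,t)]))
```

```text
t 8.3667 p [0.5285 0.0788 0.1131] head -3.45 F [ 0.52  0.   -0.17] M [0.004 0.    0.02 ] w 0.26916126694074993 39.99903738498688 tilt [0.0008 0.    ]
tool mm [ 0.25 -0.51  3.05] turn -0.0009
t 8.4167 p [0.5285 0.079  0.1131] head -3.44 F [-0.17 -0.66 -1.42] M [ 0.024  0.005 -0.033] w 0.2694109272166755 39.99897658824921 tilt [0.0009 0.0001]
tool mm [ 0.27 -0.37  3.09] turn -0.0006
t 8.4667 p [0.5285 0.079  0.1131] head -3.43 F [-0.08 -0.22 -1.4 ] M [ 0.073  0.008 -0.023] w 0.2697630790410415 39.998992681503296 tilt [0.0008 0.0001]
tool mm [ 0.31 -0.27  3.09] turn -0.0005
```

View pics/g3.png

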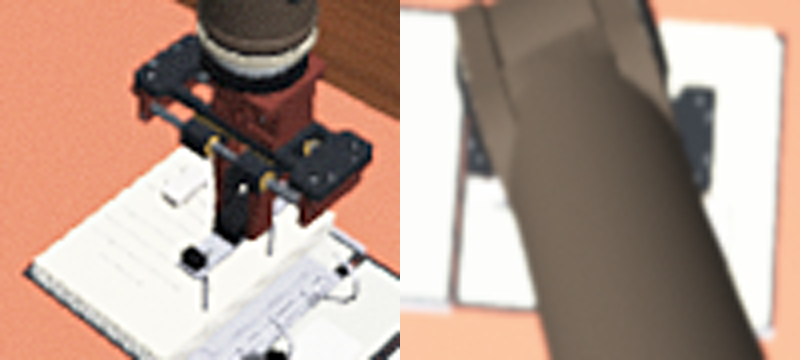

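```bash
cat > hz.py <<'E'
from h import *
def run(s,und):
    st=sensors.sense();p=st['eef_pos'];R=st['orientation']
    f=4;img=cv2.cvtColor(s['color'],cv2.COLOR_BGR2GRAY)
    X,Y=R[:2,0],R[:2,1]
    pts=[proj(s,(*(p[:2]+x*X+y*Y),und+z)) for x in(.049,.061) for y in(-.009,.009) for z in(.005,.018)]
    h=cv2.convexHull(np.array(pts,np.float32));M=cv2.moments(h);e=np.array([M['m10'],M['m01']])/M['m00']
    x0,y0=np.round(e).astype(int);w=6
    sub=img[y0-w:y0+w+1,x0-w:x0+w+1].astype(float);W=np.clip(170-sub,0,130)
    n,l=cv2.connectedComponents((W>20).astype(np.uint8));k=l[w,w];W=np.where(l==k,W,0)
    yy,xx=np.mgrid[y0-w:y0+w+1,x0-w:x0+w+1];c=np.array([(W*xx).sum(),(W*yy).sum()])/W.sum()
    print('exp',e,'meas',c,'area',M['m00'],W.sum()/130);print(sub.astype(int))
    o=proj(s,(*p[:2],und));J=np.stack([proj(s,(*(p[:2]+.001*X),und))-o,proj(s,(*(p[:2]-.001*Y),und))-o,proj(s,(*p[:2],und+.001))-o],1)
    print('px/mm filex,filey,z\n',J); print('off (filex,filey) mm if z exact',np.linalg.solve(J[:,:2],c-e))
if __name__=='__main__':
    s=grab('scene');run(s,sensors.sense()['eef_pos'][2]-.0243)
E
python3 hz.py
```

```text
exp [263.05389037 193.69430153] meas [262.97921412 194.40005695] area 37.625782513059676 27.015384615384615
[[250 249 249 250 247 244 244 250 252 253 241 167  70]
 [245 248 250 249 251 250 247 247 247 238 231 220 213]
 [242 244 250 253 255 254 254 252 238 223 218 228 235]
 [248 249 251 255 246 157 188 231 232 229 223 226 226]
 [250 252 250 212  98   2  14 111 207 217 190 208 227]
 [250 254 249 117   0  15  13   1  93 152 192 223 227]
 [249 255 249 110   0  18  25  22   1  98 212 230 220]
 [247 243 228 112   0   0  12  13   0  86 210 213 188]
 [249 237 190 144 108  45   0   2   9 127 193 211 238]
 [251 251 249 216 150 141  78  37 171 193 205 244 253]
 [249 251 254 254 239 162 153 198 218 216 247 254 251]
 [248 250 251 253 254 237 180 180 147 115 244 254 250]
 [245 248 251 250 252 253 246 250 177 117 234 252 251]]
px/mm filex,filey,z
 [[-0.21017933  0.24168156  0.01487522]
 [ 0.17495125  0.16458228 -0.21177855]]
off (filex,filey) mm if z exact [2.37866876 1.75963261]
```

>>> play_rows --motion '[[[0,0,5],0],[[0,0,5],0],[[0,0,5],0],[[0,0,4],0],[[0,0,2],0],[[0,0,0],0],[[0,0,0],0],[[0,0,0],0]]'

```text
time_s: 9.33
eef_pos: [0.5283, 0.0793, 0.0917]
orientation: [[0.998, -0.059, 0.0], [-0.059, -0.998, 0.0], [0.0, -0.0, -1.0]]
force: [0.9, 0.4, 0.0]
grip_width: 0.271
grip_force: 40.0
```

Run:
```python
from h import *
delta(.5286,.0790,.0903,-3.4)
s=grab('scene','s4.png')
import hz;hz.run(s,sensors.sense()['eef_pos'][2]-.0243)
cv2.imwrite('pics/g4.png',cv2.resize(s['color'][165:220,245:305],(720,600)[:2] if 0 else (654,600),interpolation=2))
```

```text
t 9.3333 p [0.5283 0.0793 0.0917] head -3.39 F [0.92 0.37 0.02] M [ 0.034 -0.056  0.038] w 0.27118899577965244 39.99901592731476 tilt [0.0002 0.    ]
tool mm [0.3  0.27 1.43] turn 0.0001
exp [262.90633264 198.14195617] meas [263.00289101 198.78490893] area 36.44978237361647 26.607692307692307
[[249 249 248 245 236 247 250 250 252 255 220  81   0]
 [250 249 249 249 244 242 250 252 249 241 222 206 132]
 [247 249 250 252 255 255 247 249 239 226 224 232 220]
 [246 246 251 255 251 210 220 231 215 216 224 225 234]
 [248 246 254 249 149  42  96 159 231 216 215 226 222]
 [250 252 252 163  34   2   7  50 156 177 182 213 226]
 [250 254 249 118   0  22  15  16  21 119 192 223 226]
 [251 255 236  93   0   3  27  25   2  89 213 234 200]
 [248 238 181 138  74  10   3   7   0 130 212 193 215]
 [250 234 172 151 173 126  29   0  53 168 201 234 249]
 [251 250 243 227 190 165 143 141 171 180 214 252 252]
 [249 251 252 253 251 218 161 177 166 161 245 253 250]
 [249 249 250 252 254 253 234 212 165 155 251 253 250]]
px/mm filex,filey,z
 [[-0.20735903  0.23818105  0.01446133]
 [ 0.17431516  0.16396563 -0.20586042]]
off (filex,filey) mm if z exact [1.81819332 1.98830759]
```

View pics/g4.png

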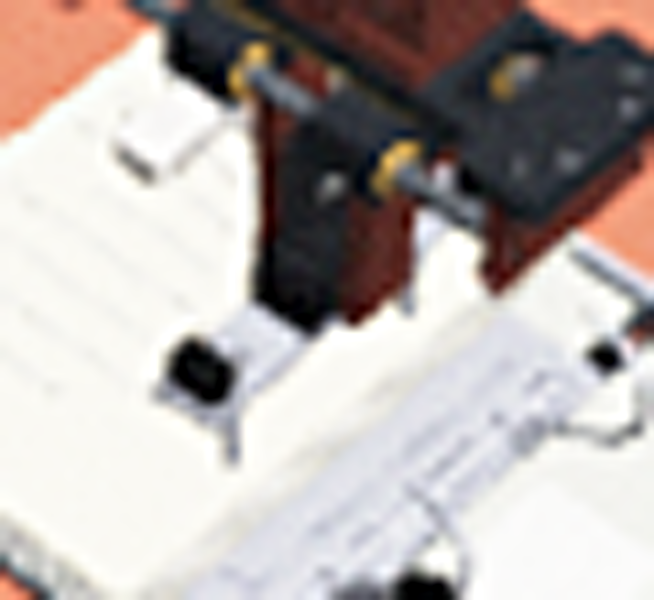

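Run:
```python
from h import *
s=grab('scene');p=sensors.sense();R=p['orientation'];p=p['eef_pos']
for x,y,z in((.063,-.012,0),(.063,.012,0),(.063,-.012,.005),(.063,.012,.005),(.022,.012,0),(.022,.012,.005),(.022,-.012,.005)):
    q=proj(s,(*(p[:2]+x*R[:2,0]-y*R[:2,1]),p[2]-.0243+z));print(x,y,z,q.round(2),((q-[244.5,164.5])*10.9).round())
g=cv2.cvtColor(s['color'],cv2.COLOR_BGR2GRAY);print(g[193:210,254:276])
```

```text
0.063 -0.012 0 [258.23 199.9 ] [150. 386.]
0.063 0.012 0 [263.97 204.04] [212. 431.]
0.063 -0.012 0.005 [258.25 198.87] [150. 375.]
0.063 0.012 0.005 [264.01 203.02] [213. 420.]
0.022 0.012 0 [272.76 196.57] [308. 350.]
0.022 0.012 0.005 [272.83 195.54] [309. 338.]
0.022 -0.012 0.005 [267.09 191.53] [246. 295.]
[[245 241 246 250 250 249 248 245 243 251 253 249 244 225 206 131  30   0
    4  11   6  36]
 [249 247 243 247 250 250 251 255 255 246 248 237 226 223 233 217 167  79
    9   0  51 135]
 [249 249 247 245 246 251 255 248 213 217 231 217 216 222 224 231 229 215
  130  43 138 253]
 [250 249 249 248 246 254 250 151  35  92 160 228 213 213 229 226 228 237
  191 186 245 255]
 [248 249 250 249 253 252 159  29   5   5  51 152 168 174 213 228 227 207
  214 243 254 253]
 [240 247 250 250 254 250 115   0  15  22  13  26 118 196 226 226 207 201
  242 253 251 249]
 [247 246 245 250 255 234  91   0   0  27  24   2  93 218 236 199 196 240
  252 250 250 249]
 [249 248 246 247 240 174 141  80   0   2  10   0 127 211 189 215 243 252
  251 250 249 249]
 [249 250 247 250 233 204 150 165 131  28   0  53 174 199 234 249 251 251
  249 249 248 250]
 [249 249 249 251 248 247 229 188 157 145 139 167 182 212 251 253 251 249
  249 249 250 251]
 [248 249 249 250 250 252 253 251 219 156 181 170 163 246 254 251 249 249
  250 250 248 245]
 [249 249 249 249 249 250 251 254 253 234 210 161 155 251 254 249 249 250
  250 246 243 238]
 [249 249 249 249 249 249 249 249 252 253 254 201 156 250 253 250 248 251
  246 235 229 224]
 [248 248 249 249 249 249 249 249 250 252 255 199 138 246 252 250 250 247
  230 222 224 214]
 [249 249 249 249 248 249 249 249 249 249 254 219 194 246 251 251 245 235
  228 231 228 220]
 [249 249 249 248 249 249 248 249 248 249 251 247 246 251 251 246 242 238
  238 232 224 226]
 [249 248 248 249 249 249 248 248 250 249 249 251 251 249 247 242 243 238
  230 223 224 225]]
```

The picture shows the near housing at crop (200,370), and its post comes out from under the strip at (232,430), almost aligned. I'll nudge the bar by +0.8 mm in x and probe gently downwards.

>>> play_rows --motion '[[[0.8,0,0],0],[[0,0,1],0],[[0,0,1],0],[[0,0,1],0],[[0,0,0.5],0],[[0,0,0.5],0],[[0,0,0.5],0],[[0,0,0],0]]'

```text
time_s: 10.1
eef_pos: [0.5289, 0.0793, 0.0871]
orientation: [[0.998, -0.059, -0.0], [-0.059, -0.998, 0.0], [-0.0, -0.0, -1.0]]
force: [-0.5, 0.5, -1.0]
grip_width: 0.266
grip_force: 40.0
```

Run:
```python
from h import *
delta(.529,.0794,.0863,-3.4)
```

```text
t 10.1 p [0.5289 0.0793 0.0871] head -3.39 F [-0.48  0.53 -1.03] M [0.139 0.045 0.032] w 0.26606506777992617 39.999008774757385 tilt [-0.0001  0.0001]
tool mm [ 0.06 -0.08  0.76] turn 0.0002
```

>>> play_rows --motion '[[[0,0,0.5],0],[[0,0,0.5],0],[[0,0,0.5],0],[[0,0,0],0],[[0,0,0],0]]'

```text
time_s: 10.52
eef_pos: [0.5289, 0.0793, 0.0856]
orientation: [[0.998, -0.059, -0.0], [-0.059, -0.998, 0.0], [-0.0, -0.0, -1.0]]
force: [-0.3, 1.4, 0.2]
grip_width: 0.269
grip_force: 40.0
```

>>> play_rows --motion '[[[0,0,0.5],0],[[0,0,0.5],0],[[0,0,0.5],0],[[0,0,0],0],[[0,0,0],0]]'

```text
time_s: 10.93
eef_pos: [0.5289, 0.0793, 0.0841]
orientation: [[0.998, -0.059, -0.0], [-0.059, -0.998, 0.0], [-0.0, -0.0, -1.0]]
force: [-0.3, 1.1, -0.6]
grip_width: 0.268
grip_force: 40.0
```

>>> play_rows --motion '[[[0,0,0.5],0],[[0,0,0.5],0],[[0,0,0.5],0],[[0,0,0.5],0],[[0,0,0],0],[[0,0,0],0]]'

```text
time_s: 11.43
eef_pos: [0.5289, 0.0793, 0.0821]
orientation: [[0.998, -0.059, -0.0], [-0.059, -0.998, 0.0], [-0.0, -0.0, -1.0]]
force: [-0.7, 2.9, -0.7]
grip_width: 0.267
grip_force: 40.0
```

Run:
```python
from h import *
delta(.529,.0794,.0863,-3.4)
s=grab('scene')
g=cv2.cvtColor(s['color'],cv2.COLOR_BGR2GRAY);print(g[196:212,256:274])
```

```text
t 11.4333 p [0.5289 0.0793 0.0821] head -3.39 F [-0.72  2.92 -0.66] M [ 0.682  0.254 -0.056] w 0.2666182563834837 39.999951124191284 tilt [-0.0001  0.0001]
tool mm [ 0.05 -0.08 -4.22] turn 0.0002
[[249 248 243 246 250 254 255 255 250 232 223 230 222 215 134  33   0   0]
 [250 249 249 250 255 241 227 254 244 225 223 223 225 236 222 165  70  32]
 [249 249 251 255 248 140  73 157 198 231 237 229 225 226 231 228 186 181]
 [245 249 254 254 171  31   0   9  95 169 150 208 226 221 229 210 209 247]
 [245 246 255 237  87   6  23  22  12  47 108 212 228 226 197 199 240 253]
 [249 251 245 166  43   0  14  27  18   2 151 226 224 197 214 242 252 251]
 [250 253 230 159 105  24   1   6   8   0 137 207 202 233 248 252 251 250]
 [249 251 251 221 148 140  78   0   0 110 181 216 239 251 252 250 250 250]
 [249 250 253 253 237 161 158 146 185 203 183 244 253 251 250 250 251 246]
 [249 249 250 253 254 251 203 165 207 182 155 251 253 250 250 252 248 237]
 [249 249 249 250 251 254 250 209 209 147 138 250 252 250 250 246 230 222]
 [249 248 249 249 249 251 253 249 252 212 195 247 252 250 246 236 227 232]
 [249 249 249 249 249 250 250 251 253 248 247 251 251 248 243 238 236 232]
 [249 250 249 248 249 249 249 249 250 252 251 249 246 243 244 237 230 226]
 [249 249 248 249 249 249 249 249 249 251 246 242 238 235 235 227 223 224]
 [249 249 249 249 249 249 249 250 251 247 234 234 234 224 225 225 226 226]]
```

>>> play_rows --motion '[[[0,-0.4,0],0],[[0,0,0.5],0],[[0,0,0.5],0],[[0,0,0],0],[[0,0,0],0]]'

```text
time_s: 11.9
eef_pos: [0.529, 0.0794, 0.0811]
orientation: [[0.998, -0.059, -0.0], [-0.059, -0.998, -0.0], [-0.0, 0.0, -1.0]]
force: [-1.1, 1.3, -0.9]
grip_width: 0.273
grip_force: 40.0
```

Run:
```python
from h import *
delta(.529,.0794,.0863,-3.4)
```

```text
t 11.9 p [0.529  0.0794 0.0811] head -3.4 F [-1.05  1.27 -0.91] M [ 0.367  0.164 -0.035] w 0.27343980448632044 39.999293088912964 tilt [-0.0001 -0.0002]
tool mm [ 0.01 -0.   -5.23] turn -0.0001
```

>>> play_rows --motion '[[[-0.1,-0.3,0.5],0],[[0,0,1],0],[[0,0,1],0],[[0,0,1],0],[[0,0,0],0],[[0,0,0],0]]'

```text
time_s: 12.4
eef_pos: [0.5287, 0.0796, 0.0774]
orientation: [[0.998, -0.059, -0.001], [-0.059, -0.998, -0.0], [-0.001, 0.0, -1.0]]
force: [-1.1, -0.4, -1.5]
grip_width: 0.273
grip_force: 40.0
```

>>> play_rows --motion '[[[0,0,1],0],[[0,0,1],0],[[0,0,1],0],[[0,0,1],0],[[0,0,0],0],[[0,0,0],0]]'

```text
time_s: 12.9
eef_pos: [0.5287, 0.0799, 0.0731]
orientation: [[0.998, -0.059, -0.001], [-0.059, -0.998, 0.0], [-0.001, -0.0, -1.0]]
force: [0.1, 0.1, -0.8]
grip_width: 0.273
grip_force: 40.0
```

Run:
```python
from h import *
delta(.529,.0794,.0863,-3.4)
```

```text
t 12.9 p [0.5287 0.0799 0.0731] head -3.39 F [ 0.11  0.15 -0.75] M [-0.056  0.162  0.003] w 0.27300284674877223 39.9990713596344 tilt [-0.0005  0.0001]
tool mm [  0.31   0.49 -13.2 ] turn 0.0001
```

>>> play_rows --motion '[[[0,0,1],0],[[0,0,1],0],[[0,0,1],0],[[0,0,1],0],[[0,0,0],0]]'

```text
time_s: 13.32
eef_pos: [0.5289, 0.0799, 0.0695]
orientation: [[0.998, -0.059, 0.0], [-0.059, -0.998, -0.0], [0.0, 0.0, -1.0]]
force: [-1.4, 0.4, 0.2]
grip_width: 0.265
grip_force: 40.0
```

>>> play_rows --motion '[[[0,0,1],0],[[0,0,1],0],[[0,0,1],0],[[0,0,1],0],[[0,0,0],0]]'

```text
time_s: 13.73
eef_pos: [0.5289, 0.0798, 0.0654]
orientation: [[0.998, -0.059, -0.0], [-0.059, -0.998, -0.0], [-0.0, 0.0, -1.0]]
force: [-1.1, -1.1, 0.3]
grip_width: 0.267
grip_force: 40.0
```

>>> play_rows --motion '[[[0,0,1],0],[[0,0,1],0],[[0,0,1],0],[[0,0,1],0],[[0,0,0],0]]'

```text
time_s: 14.15
eef_pos: [0.5289, 0.0798, 0.0614]
orientation: [[0.998, -0.059, -0.0], [-0.059, -0.998, -0.0], [-0.0, 0.0, -1.0]]
force: [-1.8, -1.0, -0.2]
grip_width: 0.268
grip_force: 40.0
```

Run:
```python
from h import *
delta(.529,.0794,.0863,-3.4)
s=grab('scene')
cv2.imwrite('pics/g5.png',cv2.resize(s['color'][165:220,245:305],(654,600),interpolation=2))
```

```text
t 14.15 p [0.5289 0.0798 0.0614] head -3.4 F [-1.77 -0.97 -0.22] M [0.014 0.456 0.052] w 0.267660638396186 39.99931275844574 tilt [-0.0001 -0.0001]
tool mm [  0.14   0.38 -24.89] turn 0.0
```

View pics/g5.png

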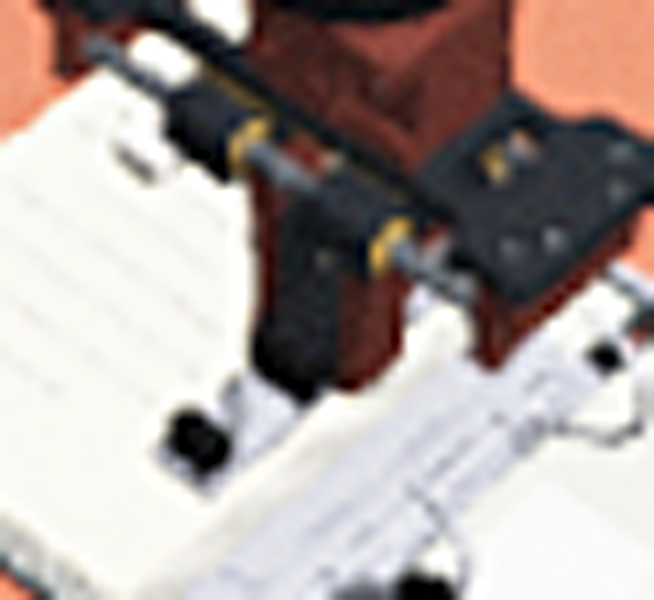

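The post now sticks up through the strip at crop (235,390), beside the housing, so the bar is threaded. I'll keep going down in small steps.

>>> play_rows --motion '[[[-0.2,0.1,1],0],[[0,0,1],0],[[0,0,1],0],[[0,0,1],0],[[0,0,1],0],[[0,0,1],0],[[0,0,1],0]]'

```text
time_s: 14.78
eef_pos: [0.5289, 0.0798, 0.0546]
orientation: [[0.998, -0.059, 0.0], [-0.059, -0.998, 0.0], [0.0, -0.0, -1.0]]
force: [-2.1, -1.0, 0.2]
grip_width: 0.271
grip_force: 40.0
```

>>> play_rows --motion '[[[0,0,1],0],[[0,0,1],0],[[0,0,1],0],[[0,0,1],0]]'

```text
time_s: 15.12
eef_pos: [0.5288, 0.0798, 0.0506]
orientation: [[0.998, -0.059, 0.0], [-0.059, -0.998, -0.0], [0.0, -0.0, -1.0]]
force: [-0.5, -0.2, -1.0]
grip_width: 0.272
grip_force: 40.0
```

>>> play_rows --motion '[[[0,0,0.7],0],[[0,0,0.7],0],[[0,0,0.6],0]]'

```text
time_s: 15.37
eef_pos: [0.5288, 0.0798, 0.0491]
orientation: [[0.998, -0.059, 0.0], [-0.059, -0.998, -0.0], [0.0, 0.0, -1.0]]
force: [-5.1, -1.7, 15.9]
grip_width: 0.272
grip_force: 40.0
```

>>> play_rows --motion '[[[0,0,0.7],0],[[0,0,0.7],0],[[0,0,0.6],0]]'

```text
time_s: 15.62
eef_pos: [0.5289, 0.0798, 0.049]
orientation: [[0.998, -0.059, 0.001], [-0.059, -0.998, -0.001], [0.001, 0.001, -1.0]]
force: [-12.6, -2.2, 37.5]
grip_width: 0.269
grip_force: 40.0
```

>>> play_rows --motion '[[[0,0,-1],0],[[0,0,-0.5],0],[[0,0,0],0]]'

```text
time_s: 15.87
eef_pos: [0.5289, 0.0798, 0.0491]
orientation: [[0.998, -0.059, 0.001], [-0.059, -0.998, -0.0], [0.001, 0.0, -1.0]]
force: [-3.9, 0.1, 11.8]
grip_width: 0.272
grip_force: 40.0
```

Run:
```python
from h import *
delta(.529,.0794,.0863,-3.4)
s=grab('scene')
import hz
st=sensors.sense();hz.run(s,.0247)
cv2.imwrite('pics/g6.png',cv2.resize(s['color'][165:220,245:305],(654,600),interpolation=2))
```

```text
t 15.8667 p [0.5289 0.0798 0.0491] head -3.4 F [-3.91  0.15 11.77] M [-0.161  1.051 -0.015] w 0.2719580654523617 40.001991391181946 tilt [ 0.0006 -0.0003]
tool mm [  0.19   0.39 -37.2 ] turn -0.0
exp [262.64451934 206.93025168] meas [262.6768997  207.59331307] area 34.238889256026596 25.307692307692307
[[248 238 242 248 250 250 251 255 211 172 143  68   5]
 [250 245 241 248 250 251 253 255 204 158 181 195 135]
 [249 249 248 251 255 255 255 254 179 154 208 230 223]
 [249 249 253 255 251 216 219 229 160 156 216 228 234]
 [249 252 255 250 140  43  66 152 226 193 216 226 229]
 [250 255 249 124   4  12   2  54 153 148 196 224 226]
 [252 255 211  51   0  18  22  14  16 177 217 226 212]
 [252 248 202  74   0   8  26  19   0 213 237 213 195]
 [252 243 174 159  96   8   1   0  54 210 208 209 234]
 [250 250 235 187 151 112  23  60 169 196 218 233 236]
 [250 251 253 250 220 149 129 180 193 213 235 235 225]
 [249 249 251 254 254 238 175 184 213 225 231 226 219]
 [249 249 249 250 253 254 236 223 228 224 220 220 220]]
px/mm filex,filey,z
 [[-0.20190319  0.23143797  0.01369355]
 [ 0.17302165  0.16272235 -0.19453993]]
off (filex,filey) mm if z exact [2.03282247 1.91331483]
```

View pics/g6.png

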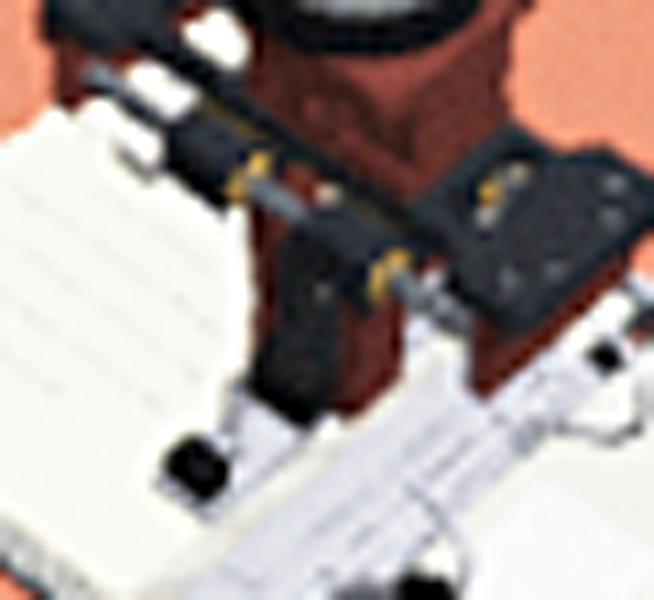

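>>> play_rows --motion '[[[0,0,-0.5],0],[[0,0,0],0],[[0,0,0],0]]'

```text
time_s: 16.17
eef_pos: [0.5289, 0.0798, 0.0491]
orientation: [[0.998, -0.059, 0.0], [-0.059, -0.998, -0.0], [0.0, 0.0, -1.0]]
force: [-3.2, -1.0, 6.9]
grip_width: 0.272
grip_force: 40.0
```

>>> play_rows --motion '[[[0,0,0],0],[[0,0,0],0],[[0,0,0],0],[[0,0,0],0],[[0,0,0],0],[[0,0,0],0]]' --hand 0.5

```text
time_s: 16.67
eef_pos: [0.5287, 0.0798, 0.0485]
orientation: [[0.998, -0.059, -0.0], [-0.059, -0.998, -0.0], [-0.0, 0.0, -1.0]]
force: [-0.4, -0.2, -0.1]
grip_width: 0.499
grip_force: 0.0
```

>>> play_rows --motion '[[[0,0,-3],0],[[0,0,-6],0],[[0,0,-8],0],[[0,0,-10],0],[[0,0,-10],0],[[0,0,-8],0],[[0,0,0],0],[[0,0,0],0]]'

```text
time_s: 17.33
eef_pos: [0.5292, 0.0798, 0.0945]
orientation: [[0.998, -0.059, 0.002], [-0.059, -0.998, 0.0], [0.002, -0.0, -1.0]]
force: [-0.4, -0.6, 0.6]
grip_width: 0.5
grip_force: 0.0
```

>>> play_rows --motion '[[[0,0,0],0],[[0,0,0],0],[[0,0,0],0],[[0,0,0],0],[[0,0,0],0],[[0,0,0],0]]' --hand 0

```text
time_s: 17.83
eef_pos: [0.5286, 0.0798, 0.0934]
orientation: [[0.998, -0.059, -0.0], [-0.059, -0.998, -0.0], [-0.0, 0.0, -1.0]]
force: [-0.1, 0.1, -0.0]
grip_width: 0.082
grip_force: 0.0
```

Run:
```python
from h import *
delta(.5289,.0798,.0687,-3.4)
s=grab('scene')
cv2.imwrite('pics/g7.png',cv2.resize(s['color'][165:220,245:305],(654,600),interpolation=2))
```

```text
t 17.8333 p [0.5286 0.0798 0.0934] head -3.39 F [-0.14  0.06 -0.04] M [ 0.076 -0.02   0.02 ] w 0.0815611706702355 0.0 tilt [-0.0004 -0.    ]
tool mm [ 0.29 -0.   24.7 ] turn 0.0001
```

View pics/g7.png

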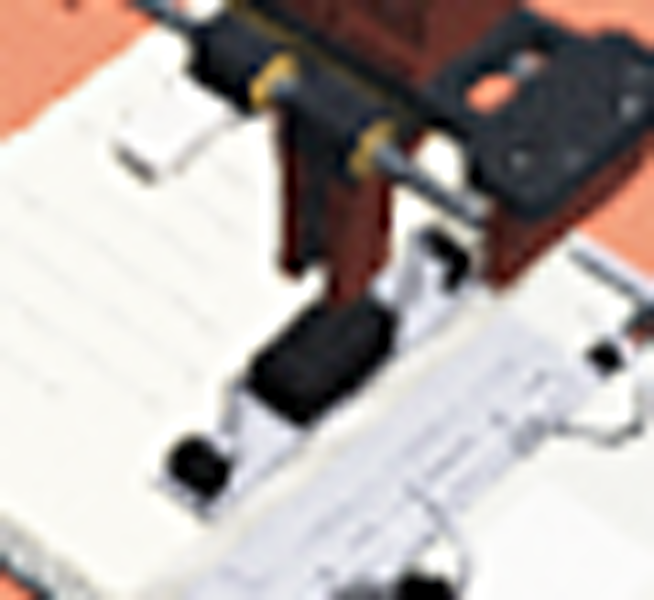

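>>> play_rows --motion '[[[0,0,3],0],[[0,0,5],0],[[0,0,5],0],[[0,0,5],0],[[0,0,3],0],[[0,0,2],0],[[0,0,1],0],[[0,0,0],0]]'

```text
time_s: 18.55
eef_pos: [0.5286, 0.0798, 0.0694]
orientation: [[0.998, -0.059, -0.0], [-0.059, -0.998, -0.0], [-0.0, 0.0, -1.0]]
force: [-1.1, -0.0, 0.6]
grip_width: 0.007
grip_force: 0.0
```

>>> play_rows --motion '[[[0,0,0.5],0],[[0,0,0.5],0],[[0,0,0.5],0],[[0,0,0],0]]'

```text
time_s: 18.88
eef_pos: [0.5289, 0.0798, 0.0684]
orientation: [[0.998, -0.059, 0.001], [-0.059, -0.998, 0.0], [0.001, -0.0, -1.0]]
force: [0.2, 0.3, 1.4]
grip_width: 0.005
grip_force: 0.6
```

>>> play_rows --motion '[[[0,0,0.5],0],[[0,0,0.5],0],[[0,0,0],0]]'

```text
time_s: 19.13
eef_pos: [0.529, 0.0798, 0.0679]
orientation: [[0.998, -0.059, 0.001], [-0.059, -0.998, -0.0], [0.001, 0.0, -1.0]]
force: [-2.1, -0.6, 8.5]
grip_width: 0.006
grip_force: 4.2
```

>>> play_rows --motion '[[[0,0,0.4],0],[[0,0,0],0]]'

```text
time_s: 19.3
eef_pos: [0.5291, 0.0799, 0.0679]
orientation: [[0.998, -0.059, 0.001], [-0.059, -0.998, -0.0], [0.001, 0.0, -1.0]]
force: [-2.7, -0.7, 12.2]
grip_width: 0.003
grip_force: 6.3
```

>>> play_rows --motion '[[[0,0,-3],0],[[7,0,0],0],[[7,0,0],0],[[0,0,1],0],[[0,0,1],0],[[0,0,0.6],0],[[0,0,0.5],0],[[0,0,0],0]]'

```text
time_s: 19.97
eef_pos: [0.5439, 0.0789, 0.0678]
orientation: [[0.998, -0.06, 0.002], [-0.06, -0.998, -0.0], [0.002, -0.0, -1.0]]
force: [-1.3, -1.6, 12.5]
grip_width: 0.002
grip_force: 6.4
```

>>> play_rows --motion '[[[0,0,-3],0],[[-9,0,0],0],[[-10,0,0],0],[[-9,0,0],0],[[0,0,1],0],[[0,0,1],0],[[0,0,0.6],0],[[0,0,0.5],0],[[0,0,0],0]]'

```text
time_s: 20.72
eef_pos: [0.5128, 0.0807, 0.0677]
orientation: [[0.998, -0.059, -0.003], [-0.059, -0.998, -0.001], [-0.003, 0.002, -1.0]]
force: [-13.0, -1.0, 24.1]
grip_width: 0.008
grip_force: 12.4
```

Block height is the same at the centre and both sides (67.7–67.9 mm TCP), so the bar is flat and firmly seated. I'll retreat now.

>>> play_rows --motion '[[[0,0,-3],0],[[0,0,-8],0],[[0,0,-12],0],[[0,0,-15],0],[[0,0,-15],0],[[0,0,-15],0],[[0,0,-15],0],[[0,0,-15],0],[[0,0,-12],0],[[0,0,-8],0],[[0,0,-3],0],[[0,0,0],0]]'

```text
time_s: 21.72
eef_pos: [0.5151, 0.0806, 0.1881]
orientation: [[0.998, -0.059, 0.001], [-0.059, -0.998, 0.0], [0.001, -0.0, -1.0]]
force: [0.5, 0.2, -0.0]
grip_width: 0.005
grip_force: 0.0
```

Run:
```python
from h import *
s=grab('scene')
cv2.imwrite('pics/g8.png',cv2.resize(s['color'][165:220,245:305],(654,600),interpolation=2))
```

```text
(no output)
```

View pics/g8.png

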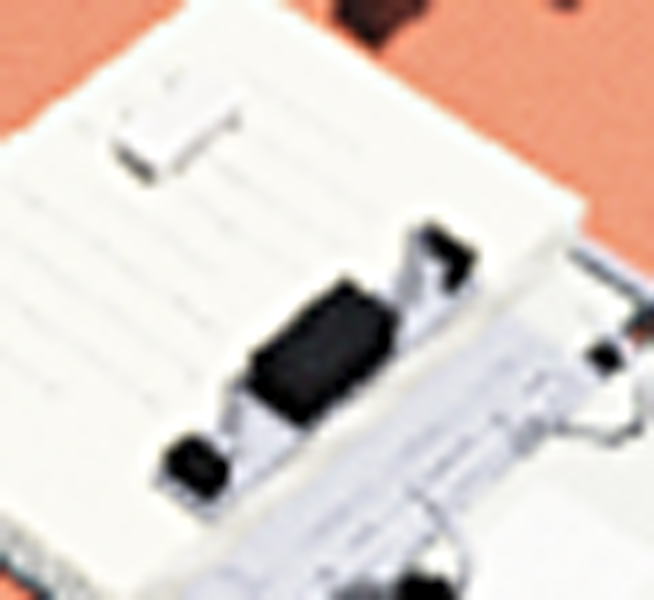

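The bar lies flat on the pages, with both posts through it at crop (232,410) and (412,255). The eraser hasn't moved.

```bash
python3 -c "
from plant import workorder
print(workorder.finish_job())"
```

```text
the job is handed in; nothing more can be done
None
```

The compressor bar is back on both posts, lying flat on the pages and released, and the job was handed in at about 22 s; pushing it home peaked at 37.5 N measured at the wrist.

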